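# Make up two bearing kits at the laser marking bench

### The arm

A 7-joint arm with a two-finger parallel gripper is mounted at the origin on the work surface. World frame = base frame: x ahead of the robot, y to its left, z up, the work surface at z = 0. Lengths are in m, angles in rad, forces in N, time in s.
With the tool pointing down it reaches from about 0.4 to 0.875 m from the base axis. Payload 6.5 kg.
Tool frame: the origin (TCP) lies midway between the tips of the shut fingers; the grasp point (between the pads) lies 19 mm behind it; z points along the fingers, y is the line along which they close (so a half turn about z gives the same grasp; the last joint's range is limited). The gripper opens to 85 mm and grips with 20 to 120 N. Pads are 22 mm wide; open, the fingers measure 114 mm over their backs; the gripper's body (76 mm by 85 mm) begins 54 mm behind the grasp point. The pads swing forward as they close: fully open they stand 13 mm farther back than shut.
Start: joints at [1.237, 0.536, -0.004, 1.538, 0.003, 1.067, -0.071], TCP at [0.172, -0.627, 0.231] pointing down, gripper open.
Joint ranges: [-2.7, 2.7], [-0.37, 2.16], [-1.27, 1.26], [0.24, 2.4], [-1.31, 4.45], [0.19, 1.91], [-2.76, 2.76]. Speed limits (rad/s): [2.39, 2.39, 3.14, 3.14, 3.14, 3.14, 3.14].

### API

Orientations are given as a rotation vector (axis times angle).
In Python, from workcell import arm, eyes gives the robot as it stands. The module is installed in compiled form; this text tells all that it offers.
- The arm moves only by the shell command python3 -m crank 'ROWS' [FORCE]. ROWS is JSON, a list of rows, each an object with "delta_rot": the turn, a rotation vector about the tool's x, y, z as a fraction of full scale, a list of three; "dp": the shift along the tool's x, y, z as a fraction of full scale, a list of three; "fingers": the finger opening in mm, from 0 to 85.4. In form: [{"delta_rot": [ax, ay, az], "dp": [tx, ty, tz], "fingers": fingers}, ...]. A call has 1 to 12 rows; each row shifts and turns the commanded pose from where the row before left it, along the tool's axes as they then stand; what a row does not reach is not made up. Full scale, the value 1, is 0.025 m for a shift and 0.12 rad for a turn. A row lasts 1/8 s, in which the tool goes at most 62.5 mm and 10.7 degrees, less where a joint would pass 70% of its speed; a pose out of reach is approached as far as the arm can. A call with a number of a shift or a turn outside -1 to 1 is refused whole. A call with a gripper value outside its range is refused whole. The fingers move at their own pace and stop on an object; FORCE is the grip in N (left out, the last holds). Time passes only in rows, so rows that do not move let the fingers close. It gives the time, the measured TCP pose, the force, the opening and the grip force at its end, in the units of the state.
- arm.sense(): the state, without advancing time (a new reading comes with each control period).
- eyes.read_camera(name): name is "side" or "top" or "wrist"; returns a dict with "pixels" (400x640x3 uint8, red, green, blue), "fov_y" (degrees; the focal length in pixels is half the picture's height over the tangent of half this angle, whatever the lens; pixels are square), "cx", "cy" (the principal point, pixels), "D" ([k1, k2, p1, p2, k3] as OpenCV has them; the pictures are not rectified), "world_from_camera" (4x4, takes a point from camera to world coordinates). Camera axes: x right, y up, looking along -z (the intrinsics and any distortion apply to the point x, -y, -z); pixel columns grow to the right and rows downward; lengths in m; the calibration is good to about 2 mm. A picture is of the moment at which its call begins. There is no depth.
- arm.finish_job(): hands the job in; it is judged then, once.
The state is a dict: "time_s": time; "joint_positions": joint angles; "qvel": joint speeds; "tau": joint torques, N m; "ee_pos": TCP position; "eef_rot": TCP orientation; "ft_force": force on the tool from outside, world axes, zero at the start; "wrist_torque": the same for the moment, N m; "opening": finger opening in m; "grip_force": force on a finger pad.
Only numpy, scipy, OpenCV 4.12 (cv2) and the standard library are available. Lean on these libraries where they do the work, as an engineer would, in place of code of your own. Each camera call takes 0.05 s, during which the arm holds its last target. There are 200 camera calls.

### The job

Make up the two kits from the stock on the bench: the brass-caged bearing and the black seal ring go in the blue tray, the green-shielded bearing and the brass sleeve in the red tray. Set each part down without dropping it, flat on the tray floor, one part to a compartment (either one). The hexagon nut belongs to neither kit: leave it where it is, along with the control box, brush and oil bottle.

Things in the scene. Friction and masses are not known exactly. Their poses are not given: they have to be found in the camera images.
- brass_bearing: Largest bearing: steel rings with a golden brass cage and steel balls between, outer diameter 62 mm, bore 30 mm, 24 mm high, about 0.28 kg. Lies flat on the bench; origin: centre of its underside, z axis up through the bore.
- green_bearing: Steel bearing with a green shield ring between its rings, outer diameter 52 mm, bore 25 mm, 22 mm high, about 0.19 kg. Lies flat on the bench; origin: centre of its underside, z axis up through the bore.
- black_seal: Black shaft seal ring, stiff, outer diameter 48 mm, bore 30 mm, 20 mm high, about 0.05 kg. Lies flat on the bench; origin: centre of its underside, z axis up through the bore.
- brass_sleeve: Plain golden brass sleeve (tube) standing upright, outer diameter 40 mm, bore 28 mm, 32 mm high, about 0.14 kg. Stands on the bench; origin: centre of its underside, z axis up through the bore.
- hex_nut: Pale metal hexagon nut, 46 mm across flats (53 mm across corners), bore 27 mm, 20 mm high; belongs to no kit, to be left alone. Lies flat on the bench; origin: centre of its underside, z axis up through the bore.
- blue_tray: Blue open tray, 190 mm (its x axis) by 100 mm (y), fixed to the bench. Origin: centre of its underside, at bench level. Walls 4 mm thick, tops 12 mm above the bench; floor 4 mm above the bench. A divider across x = 0 (4 mm thick, top 11 mm above the bench) makes two compartments of 89 x 92 mm, centred 46.5 mm from the origin along +x and -x. Either may take either part of the kit.
- red_tray: Red open tray, 190 mm (its x axis) by 100 mm (y), fixed to the bench. Origin: centre of its underside, at bench level. Walls 4 mm thick, tops 12 mm above the bench; floor 4 mm above the bench. A divider across x = 0 (4 mm thick, top 11 mm above the bench) makes two compartments of 89 x 92 mm, centred 46.5 mm from the origin along +x and -x. Either may take either part of the kit.
- control_box: Control box, black below and white above, with a red and a green button on top, 75 x 110 mm, 72 mm high over the buttons; loose, to be left alone. Origin: centre of its underside.
- brush: Flat brush with wooden handle lying on the bench, 200 mm long along its x axis, 42 mm wide, 20 mm high; loose, to be left alone. Origin: middle of its length, at bench level.
- oil_bottle: Yellow oil bottle with red cap, 44 mm diameter, 80 mm high, standing; loose, to be left alone. Origin: centre of its underside.
Mind the look-alikes: they are no part of the job. What is shaped like the green_bearing but pink or turquoise is not meant.

How it is judged:
By the outcome, as a careful person would: the job done as asked, in the order asked, and still so for the second after the job is handed in, with the robot touching nothing.
It also fails if it takes over 96 s, if anything falls off the work surface, if the arm or the gripper's body presses on something with over 40 N, if the wrist force passes 120 N, or if a joint passes its speed limit or range.

## Working session

There is one attempt and no reset: what is moved stays moved. The work goes in short steps, Python scripts to look and compute and a shell command to move; the robot and the scene stay as the last step left them, time stands still between calls to the robot, and variables do not carry over. Pictures are saved under pics/ and viewed, at most 14 in all, crops included, and the job is handed in when it is done.

```bash
mkdir -p pics
cat > h.py <<'E'
import numpy as np, cv2
from workcell import arm, eyes
def K(c):
    h=c["pixels"].shape[0]; f=h/2/np.tan(np.radians(c["fov_y"])/2)
    return np.array([[f,0,c["cx"]],[0,f,c["cy"]],[0,0,1]])
def ray(c,uv):
    p=cv2.undistortPoints(np.array(uv,float).reshape(-1,1,2),K(c),np.array(c["D"],float)).reshape(-1,2)
    T=np.array(c["world_from_camera"]); d=np.c_[p[:,0],-p[:,1],-np.ones(len(p))]@T[:3,:3].T
    return T[:3,3],d
def onz(c,uv,z):
    o,d=ray(c,uv); return o+d*((z-o[2])/d[:,2])[:,None]
def proj(c,P):
    T=np.linalg.inv(np.array(c["world_from_camera"])); q=np.atleast_2d(P)@T[:3,:3].T+T[:3,3]
    q=q*[1,-1,-1]
    return cv2.projectPoints(q.reshape(-1,1,3),np.zeros(3),np.zeros(3),K(c),np.array(c["D"],float))[0].reshape(-1,2)
def save(c,n): cv2.imwrite("pics/"+n,c["pixels"][:,:,::-1])
E
python3 - <<'E'
from h import *
for n in ("top","side"):
    c=eyes.read_camera(n); save(c,n+"0.png"); np.save(n+"0.npy",c,allow_pickle=True)
    print(n,c["fov_y"],c["cx"],c["cy"],c["D"],np.round(c["world_from_camera"],3))
s=arm.sense(); print(s["ee_pos"],s["eef_rot"],s["opening"],s["time_s"])
E
```

```text
top 51.9990969286134 317.57044071875055 201.23821739962594 [-0.04227689  0.          0.          0.          0.        ] [[ 0.016  0.997 -0.073  0.535]
 [-1.     0.014 -0.023 -0.008]
 [-0.022  0.073  0.997  1.084]
 [ 0.     0.     0.     1.   ]]
side 54.33447885291512 317.404976362246 199.39166606795445 [-0.03940457  0.          0.          0.          0.        ] [[-1.     0.01  -0.009  0.588]
 [-0.014 -0.687  0.727  0.595]
 [ 0.001  0.727  0.687  0.623]
 [ 0.     0.     0.     1.   ]]
[ 0.17187556 -0.62627548  0.2304836 ] [-3.11188990e+00 -4.19360723e-01  4.87264997e-04] 0.08546119254617049 0.1
```

View pics/top0.png

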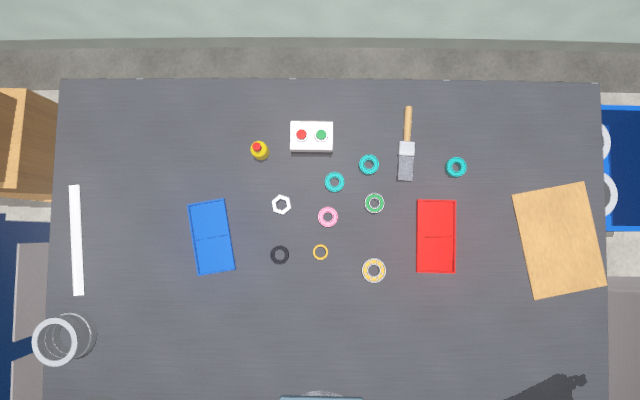

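View pics/side0.png

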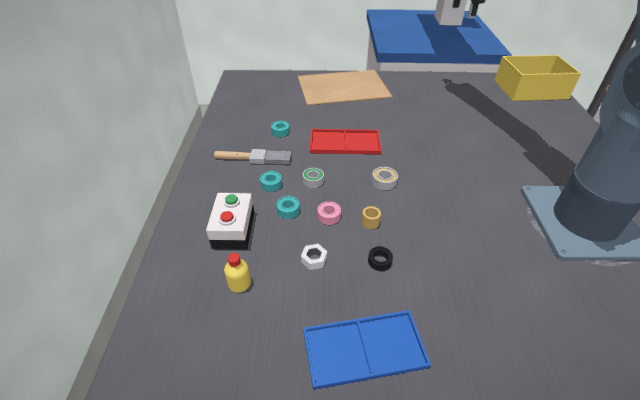

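The top view shows these candidates for the parts:
- **Brass bearing:** (374,270).
- **Brass sleeve:** (320,252), the other golden part.
- **Green bearing:** (374,203). Its look-alikes are pink (328,217) and turquoise (334,181), (369,164) and (456,167).
- **Black seal:** (280,254).
- **Nut:** (281,204).
- **Trays:** blue (211,236), red (436,236).

In the side view the same parts are at brass bearing (385,178), sleeve (371,217), green (313,177), seal (380,258). I'll check them in one close crop and measure.

```bash
cat > meas.py <<'E'
from h import *
H=dict(brass_bearing=.024,black_seal=.020,green_bearing=.022,brass_sleeve=.032,hex_nut=.02)
top=np.load("top0.npy",allow_pickle=True).item(); side=np.load("side0.npy",allow_pickle=True).item()
seeds=dict(brass_bearing=((374,270),(385,178)),black_seal=((280,254),(380,258)),green_bearing=((374,203),(313,177)),brass_sleeve=((320,252),(371,217)),hex_nut=((281,204),(314,257)))
def blob(c,uv,r=19):
    im=cv2.GaussianBlur(c["pixels"],(3,3),0).astype(float); u,v=uv
    w=im[v-r:v+r+1,u-r:u+r+1]; bg=np.median(np.r_[w[0],w[-1],w[:,0],w[:,-1]],0)
    d=w-bg; m=(np.abs(d).max(2)>22).astype(np.uint8)
    cs,_=cv2.findContours(m,cv2.RETR_EXTERNAL,cv2.CHAIN_APPROX_NONE)
    k=max(cs,key=cv2.contourArea); f=np.zeros_like(m); cv2.drawContours(f,[cv2.convexHull(k)],-1,1,-1)
    y,x=np.nonzero(f); return (x.mean()+u-r,y.mean()+v-r),cv2.boundingRect(k)
for n,(a,b) in seeds.items():
    pa,ba=blob(top,a); pb,bb=blob(side,b)
    h=H[n]
    A=onz(top,pa,h/2)[0]; B=onz(side,pb,h/2)[0]
    (o1,d1),(o2,d2)=ray(top,pa),ray(side,pb); d1,d2=d1[0],d2[0]
    t=np.linalg.lstsq(np.c_[d1,-d2],o2-o1,rcond=None)[0]; X=(o1+t[0]*d1+o2+t[1]*d2)/2
    print(n,np.round(pa,1),ba[2:],bb[2:],"top",np.round(A[:2],4),"side",np.round(B[:2],4),"tri",np.round(X,4),"r",np.hypot(*A[:2]).round(3))
hsv=cv2.cvtColor(top["pixels"],cv2.COLOR_RGB2HSV)
for n,m,u0 in (("blue",cv2.inRange(hsv,(95,130,60),(125,255,255)),(180,245)),("red",cv2.inRange(hsv,(0,150,80),(8,255,255))|cv2.inRange(hsv,(172,150,80),(180,255,255)),(405,465))):
    q=np.zeros_like(m); q[185:290,u0[0]:u0[1]]=m[185:290,u0[0]:u0[1]]
    k=max(cv2.findContours(q,cv2.RETR_EXTERNAL,cv2.CHAIN_APPROX_NONE)[0],key=cv2.contourArea)
    P=onz(top,k.reshape(-1,2),.012)[:,:2].astype(np.float32)
    (cx,cy),(w,h),a=cv2.minAreaRect(P*1000); print(n,cx,cy,w,h,a)
crop=cv2.resize(top["pixels"][140:290,250:400],(600,600),interpolation=cv2.INTER_CUBIC); cv2.imwrite("pics/crop.png",crop[:,:,::-1])
E
python3 meas.py
```

```text
brass_bearing [373.7 270.1] (25, 25) (27, 23) top [ 0.4366 -0.131 ] side [ 0.4332 -0.1359] tri [ 0.4358 -0.1303  0.0168] r 0.456
black_seal [279.2 254.5] (19, 20) (26, 26) top [0.4723 0.1148] side [0.4705 0.1151] tri [0.4714 0.115  0.01  ] r 0.486
green_bearing [374.3 202.4] (20, 20) (22, 20) top [ 0.6122 -0.1315] side [ 0.6097 -0.1356] tri [ 0.6107 -0.131   0.015 ] r 0.626
brass_sleeve [320.  251.6] (17, 17) (21, 25) top [0.482  0.0084] side [0.4796 0.0072] tri [0.4809 0.0085 0.0174] r 0.482
hex_nut [280.9 203.9] (21, 21) (28, 27) top [0.6049 0.1135] side [0.6022 0.1102] tri [0.6034 0.1131 0.0138] r 0.615
blue 516.568603515625 296.46539306640625 189.42674255371094 102.00604248046875 10.889155387878418
red 527.6743774414062 -291.0039978027344 99.57339477539062 188.34060668945312 88.8598861694336
```

View pics/crop.png

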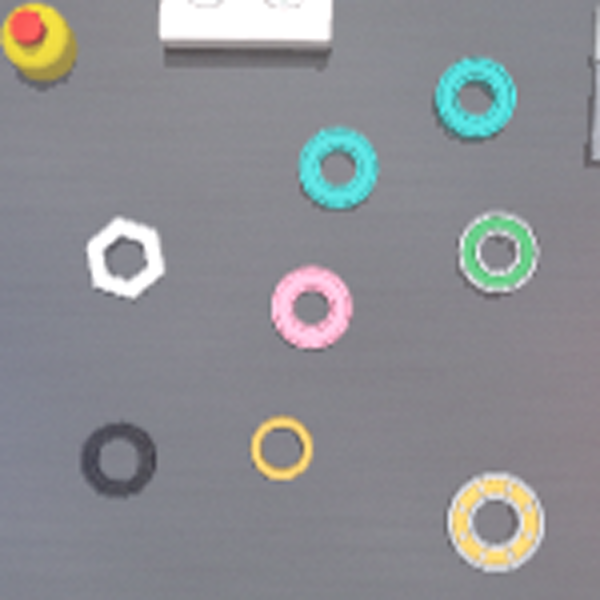

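The crop confirms the choice. The green-shielded bearing has steel rings with a green band, at crop (498,252), and the pink and turquoise rings are distinct from it. The brass-caged bearing is at (496,521), the plain sleeve at (282,448), the black seal at (119,460) and the nut at (125,257). The tray sizes measured 189x102 and 188x100 mm, which fits the description.

I'll grip diagonally to the trays, with tool yaw near 50°, so the fingers fit inside a compartment. First comes a turn of about +34.6°.

```bash
cat > go.py <<'E'
import sys
from h import *
from scipy.spatial.transform import Rotation as R
s=arm.sense(); M=R.from_rotvec(s["eef_rot"]).as_matrix(); p=np.array(s["ee_pos"])
t=np.array([float(a) for a in sys.argv[1:4]])
d=M.T@(t-p)/.025
print("t",round(s["time_s"],2),"p",p.round(4),"yaw",np.degrees(np.arctan2(M[1,0],M[0,0])).round(1),"z",M[:,2].round(3),"open",round(s["opening"],4),"grip",s["grip_force"],"F",np.round(s["ft_force"],1))
n=max(1,int(np.ceil(np.abs(d).max()))); print("total units",d.round(3),"rows",n,"each",(d/n).round(3))
E
python3 -m crank '[{"delta_rot":[0,0,-1],"dp":[0,0,0],"fingers":85},{"delta_rot":[0,0,-1],"dp":[0,0,0],"fingers":85},{"delta_rot":[0,0,-1],"dp":[0,0,0],"fingers":85},{"delta_rot":[0,0,-1],"dp":[0,0,0],"fingers":85},{"delta_rot":[0,0,-1],"dp":[0,0,0],"fingers":85},{"delta_rot":[0,0,0],"dp":[0,0,0],"fingers":85}]' 60
python3 go.py 0.436 -0.131 0.20
```

```text
time_s: 0.85
ee_pos: [0.1718, -0.6265, 0.2308]
eef_rot: [-2.85, -1.319, -0.0]
ft_force: [0.1, 0.3, -0.5]
opening: 0.0849
grip_force: 0.0
t 0.85 p [ 0.1718 -0.6265  0.2308] yaw 49.7 z [-0.     0.001 -1.   ] open 0.0849 grip 0.0 F [ 0.1  0.3 -0.5]
total units [21.949 -4.776  1.251] rows 22 each [ 0.998 -0.217  0.057]
```

```bash
python3 -m crank '[{"delta_rot":[0,0,0],"dp":[1,-0.217,0],"fingers":85},{"delta_rot":[0,0,0],"dp":[1,-0.217,0],"fingers":85},{"delta_rot":[0,0,0],"dp":[1,-0.217,0],"fingers":85},{"delta_rot":[0,0,0],"dp":[1,-0.217,0],"fingers":85},{"delta_rot":[0,0,0],"dp":[1,-0.217,0],"fingers":85},{"delta_rot":[0,0,0],"dp":[1,-0.217,0],"fingers":85},{"delta_rot":[0,0,0],"dp":[1,-0.217,0],"fingers":85},{"delta_rot":[0,0,0],"dp":[1,-0.217,0],"fingers":85},{"delta_rot":[0,0,0],"dp":[1,-0.217,0],"fingers":85},{"delta_rot":[0,0,0],"dp":[1,-0.217,0],"fingers":85},{"delta_rot":[0,0,0],"dp":[1,-0.217,0],"fingers":85},{"delta_rot":[0,0,0],"dp":[1,-0.217,0],"fingers":85}]'
python3 -m crank '[{"delta_rot":[0,0,0],"dp":[1,-0.217,0],"fingers":85},{"delta_rot":[0,0,0],"dp":[1,-0.217,0],"fingers":85},{"delta_rot":[0,0,0],"dp":[1,-0.217,0],"fingers":85},{"delta_rot":[0,0,0],"dp":[1,-0.217,0],"fingers":85},{"delta_rot":[0,0,0],"dp":[1,-0.217,0],"fingers":85},{"delta_rot":[0,0,0],"dp":[1,-0.217,0],"fingers":85},{"delta_rot":[0,0,0],"dp":[1,-0.217,0.25],"fingers":85},{"delta_rot":[0,0,0],"dp":[1,-0.217,0.5],"fingers":85},{"delta_rot":[0,0,0],"dp":[0.95,-0.217,0.5],"fingers":85},{"delta_rot":[0,0,0],"dp":[0.95,-0.217,0],"fingers":85},{"delta_rot":[0,0,0],"dp":[0,0,0],"fingers":85},{"delta_rot":[0,0,0],"dp":[0,0,0],"fingers":85}]'
python3 go.py 0.436 -0.131 0.20
python3 - <<'E'
from h import *
c=eyes.read_camera("wrist"); save(c,"w1.png"); np.save("w1.npy",c,allow_pickle=True)
print(proj(c,[[.436,-.131,.024],[.436,-.131,0]]),np.round(c["world_from_camera"],3))
E
```

```text
time_s: 2.35
ee_pos: [0.3166, -0.355, 0.2312]
eef_rot: [-2.852, -1.316, -0.0]
ft_force: [0.3, 0.3, 0.7]
opening: 0.0852
grip_force: 0.0
time_s: 3.85
ee_pos: [0.4345, -0.1328, 0.2]
eef_rot: [2.852, 1.318, -0.001]
ft_force: [0.0, -0.4, -0.1]
opening: 0.0848
grip_force: 0.0
t 3.85 p [ 0.4345 -0.1328  0.2   ] yaw 49.6 z [-0. -0. -1.] open 0.0848 grip 0.0 F [ 0.  -0.4 -0.1]
total units [0.093 0.001 0.   ] rows 1 each [0.093 0.001 0.   ]
[[318.28599773 177.65102888]
 [318.27753859 173.1155387 ]] [[ 0.762  0.617  0.197  0.485]
 [-0.648  0.725  0.233 -0.073]
 [ 0.    -0.305  0.952  0.343]
 [ 0.     0.     0.     1.   ]]
```

View pics/w1.png

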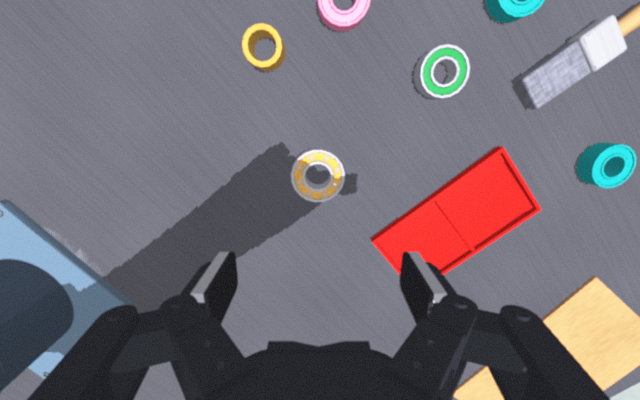

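The wrist view shows the brass bearing at (318,176). The projection of my estimate predicts (318,175.5) at mid-height, so the position agrees within 1 mm. The green bearing is at (442,71) and the sleeve at (263,47). Next I descend.

```bash
python3 -m crank '[{"delta_rot":[0,0,0],"dp":[0.09,0,1],"fingers":85},{"delta_rot":[0,0,0],"dp":[0,0,1],"fingers":85},{"delta_rot":[0,0,0],"dp":[0,0,1],"fingers":85},{"delta_rot":[0,0,0],"dp":[0,0,1],"fingers":85},{"delta_rot":[0,0,0],"dp":[0,0,1],"fingers":85},{"delta_rot":[0,0,0],"dp":[0,0,1],"fingers":85},{"delta_rot":[0,0,0],"dp":[0,0,1],"fingers":85},{"delta_rot":[0,0,0],"dp":[0,0,0.6],"fingers":85},{"delta_rot":[0,0,0],"dp":[0,0,0.4],"fingers":85},{"delta_rot":[0,0,0],"dp":[0,0,0.1],"fingers":85},{"delta_rot":[0,0,0],"dp":[0,0,0],"fingers":85}]'
python3 - <<'E'
from h import *
c=eyes.read_camera("wrist"); save(c,"w2.png")
E
```

```text
time_s: 5.28
ee_pos: [0.4367, -0.1304, -0.0021]
eef_rot: [2.85, 1.32, 0.001]
ft_force: [0.3, 0.2, 0.4]
opening: 0.0849
grip_force: 0.0
```

View pics/w2.png

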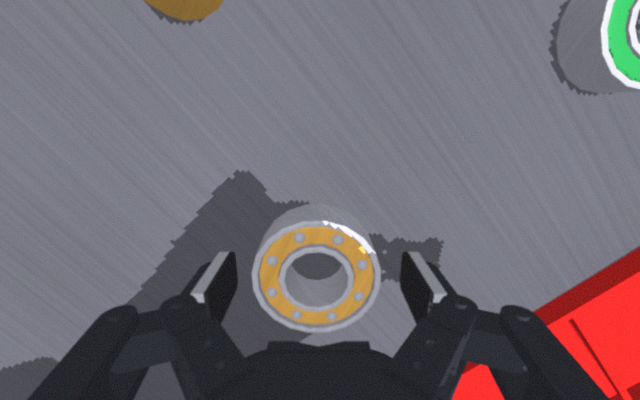

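The bearing is centred between the pads at (318,275). I close on it and test the grip.

```bash
python3 -m crank '[{"delta_rot":[0,0,0],"dp":[0,0,0],"fingers":50},{"delta_rot":[0,0,0],"dp":[0,0,0],"fingers":50},{"delta_rot":[0,0,0],"dp":[0,0,0],"fingers":50},{"delta_rot":[0,0,0],"dp":[0,0,0],"fingers":50},{"delta_rot":[0,0,0],"dp":[0,0,0],"fingers":50},{"delta_rot":[0,0,0],"dp":[0,0,0],"fingers":50}]' 60; python3 go.py 0.562 0.305 0.08
```

```text
time_s: 6.08
ee_pos: [0.4364, -0.1302, -0.0015]
eef_rot: [2.849, 1.322, -0.0]
ft_force: [-2.5, 1.7, 14.3]
opening: 0.0606
grip_force: 61.5
t 6.08 p [ 0.4364 -0.1302 -0.0015] yaw 49.8 z [ 0.    -0.001 -1.   ] open 0.0606 grip 61.545495204627514 F [-2.5  1.7 14.3]
total units [16.534 -7.405 -3.268] rows 17 each [ 0.973 -0.436 -0.192]
```

```bash
python3 -m crank '[{"delta_rot":[0,0,0],"dp":[0,0,-0.5],"fingers":50},{"delta_rot":[0,0,0],"dp":[0,0,-1],"fingers":50},{"delta_rot":[0,0,0],"dp":[0,0,-1],"fingers":50},{"delta_rot":[0,0,0],"dp":[0.7,-0.3,-0.8],"fingers":50},{"delta_rot":[0,0,0],"dp":[1,-0.45,0],"fingers":50},{"delta_rot":[0,0,0],"dp":[1,-0.45,0],"fingers":50},{"delta_rot":[0,0,0],"dp":[1,-0.45,0],"fingers":50},{"delta_rot":[0,0,0],"dp":[1,-0.45,0],"fingers":50},{"delta_rot":[0,0,0],"dp":[1,-0.45,0],"fingers":50},{"delta_rot":[0,0,0],"dp":[1,-0.45,0],"fingers":50},{"delta_rot":[0,0,0],"dp":[1,-0.45,0],"fingers":50},{"delta_rot":[0,0,0],"dp":[1,-0.45,0],"fingers":50}]'
python3 -m crank '[{"delta_rot":[0,0,0],"dp":[1,-0.45,0],"fingers":50},{"delta_rot":[0,0,0],"dp":[1,-0.45,0],"fingers":50},{"delta_rot":[0,0,0],"dp":[1,-0.45,0],"fingers":50},{"delta_rot":[0,0,0],"dp":[1,-0.45,0],"fingers":50},{"delta_rot":[0,0,0],"dp":[1,-0.45,0],"fingers":50},{"delta_rot":[0,0,0],"dp":[1,-0.45,0],"fingers":50},{"delta_rot":[0,0,0],"dp":[1,-0.45,0],"fingers":50},{"delta_rot":[0,0,0],"dp":[0.6,-0.3,0],"fingers":50},{"delta_rot":[0,0,0],"dp":[0.2,0,0],"fingers":50},{"delta_rot":[0,0,0],"dp":[0,0,0],"fingers":50},{"delta_rot":[0,0,0],"dp":[0,0,0],"fingers":50}]'
python3 go.py 0.562 0.305 0.003
python3 - <<'E'
from h import *
c=eyes.read_camera("wrist"); save(c,"w3.png")
E
```

```text
time_s: 7.58
ee_pos: [0.5024, 0.0993, 0.0803]
eef_rot: [-2.851, -1.32, 0.001]
ft_force: [-0.2, -0.8, -2.8]
opening: 0.0602
grip_force: 66.2
time_s: 8.95
ee_pos: [0.5629, 0.3016, 0.0798]
eef_rot: [2.851, 1.318, -0.002]
ft_force: [0.3, -0.1, -3.4]
opening: 0.0604
grip_force: 66.2
t 8.95 p [0.5629 0.3016 0.0798] yaw 49.6 z [-0.    -0.001 -1.   ] open 0.0604 grip 66.1705806478858 F [ 0.3 -0.1 -3.4]
total units [ 0.084 -0.115  3.074] rows 4 each [ 0.021 -0.029  0.768]
```

View pics/w3.png

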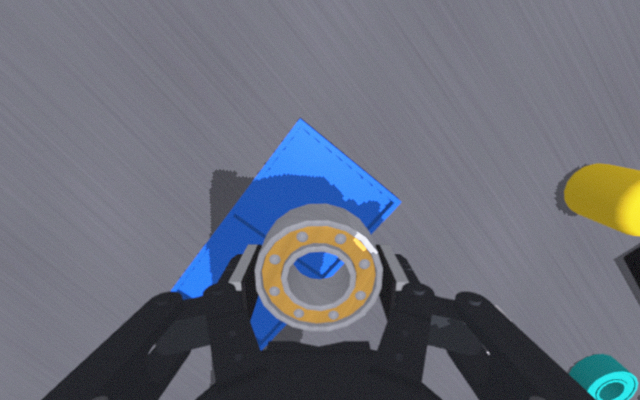

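The wrist view shows the bearing held level, with the far blue compartment, centred near (315,206), below it. I lower it gently.

```bash
python3 -m crank '[{"delta_rot":[0,0,0],"dp":[0.08,-0.12,0.8],"fingers":50},{"delta_rot":[0,0,0],"dp":[0,0,1],"fingers":50},{"delta_rot":[0,0,0],"dp":[0,0,0.8],"fingers":50},{"delta_rot":[0,0,0],"dp":[0,0,0.3],"fingers":50},{"delta_rot":[0,0,0],"dp":[0,0,0.08],"fingers":50},{"delta_rot":[0,0,0],"dp":[0,0,0.06],"fingers":50},{"delta_rot":[0,0,0],"dp":[0,0,0],"fingers":50}]'
```

```text
time_s: 9.88
ee_pos: [0.5623, 0.307, 0.0047]
eef_rot: [-2.85, -1.321, -0.002]
ft_force: [0.3, -0.4, -3.1]
opening: 0.0602
grip_force: 66.2
```

```bash
python3 -m crank '[{"delta_rot":[0,0,0],"dp":[0,0,0.06],"fingers":50},{"delta_rot":[0,0,0],"dp":[0,0,0],"fingers":50}]';python3 -m crank '[{"delta_rot":[0,0,0],"dp":[0,0,0.04],"fingers":50},{"delta_rot":[0,0,0],"dp":[0,0,0],"fingers":50}]'
```

```text
time_s: 10.12
ee_pos: [0.5621, 0.3069, 0.0028]
eef_rot: [-2.85, -1.321, -0.001]
ft_force: [0.4, 0.2, -2.7]
opening: 0.0601
grip_force: 66.3
time_s: 10.38
ee_pos: [0.5621, 0.3069, 0.0027]
eef_rot: [2.85, 1.321, 0.001]
ft_force: [-2.0, -2.2, 6.7]
opening: 0.0602
grip_force: 67.2
```

It has touched down (force +6.7 N). I open just enough to clear it and retreat.

```bash
python3 -m crank '[{"delta_rot":[0,0,0],"dp":[0,0,0],"fingers":63},{"delta_rot":[0,0,0],"dp":[0,0,0],"fingers":66},{"delta_rot":[0,0,0],"dp":[0,0,0],"fingers":68},{"delta_rot":[0,0,0],"dp":[0,0,-0.5],"fingers":68},{"delta_rot":[0,0,0],"dp":[0,0,-1],"fingers":70},{"delta_rot":[0,0,0],"dp":[0,0,-1],"fingers":75},{"delta_rot":[0,0,0],"dp":[0,0,-1],"fingers":80},{"delta_rot":[0,0,0],"dp":[0,0,-0.5],"fingers":80},{"delta_rot":[0,0,0],"dp":[0,0,0],"fingers":80}]'
python3 - <<'E'
from h import *
c=eyes.read_camera("wrist"); save(c,"w4.png")
E
python3 go.py 0.4725 0.115 0.10
```

```text
time_s: 11.5
ee_pos: [0.5624, 0.3071, 0.1026]
eef_rot: [-2.85, -1.321, -0.003]
ft_force: [-0.3, -0.8, 0.8]
opening: 0.0799
grip_force: 0.0
t 11.55 p [0.5618 0.3066 0.1015] yaw 49.7 z [ 0. -0. -1.] open 0.08 grip 0.0 F [ 0.2 -0.2 -0.5]
total units [-8.157  2.23   0.059] rows 9 each [-0.906  0.248  0.007]
```

View pics/w4.png

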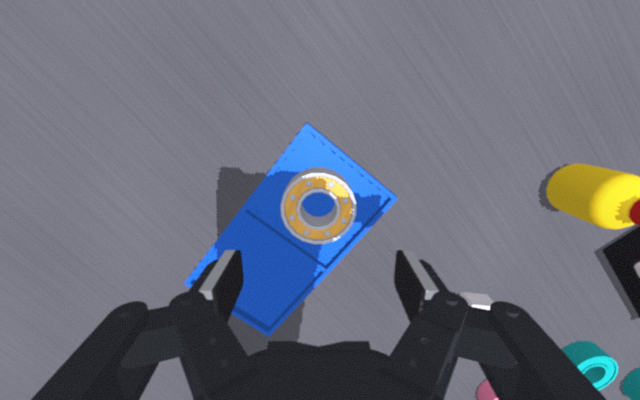

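The brass bearing sits flat and centred in the far blue compartment at (319,206). Next is the seal.

```bash
python3 -m crank '[{"delta_rot":[0,0,0],"dp":[-1,0.275,0],"fingers":80},{"delta_rot":[0,0,0],"dp":[-1,0.275,0],"fingers":80},{"delta_rot":[0,0,0],"dp":[-1,0.275,0],"fingers":80},{"delta_rot":[0,0,0],"dp":[-1,0.275,0],"fingers":80},{"delta_rot":[0,0,0],"dp":[-1,0.275,0],"fingers":80},{"delta_rot":[0,0,0],"dp":[-1,0.275,0],"fingers":80},{"delta_rot":[0,0,0],"dp":[-1,0.275,0],"fingers":80},{"delta_rot":[0,0,0],"dp":[-0.7,0.2,0],"fingers":80},{"delta_rot":[0,0,0],"dp":[-0.45,0.1,0],"fingers":80},{"delta_rot":[0,0,0],"dp":[0,0,0],"fingers":80},{"delta_rot":[0,0,0],"dp":[0,0,0],"fingers":80}]'
python3 go.py 0.472 0.115 0.003
python3 - <<'E'
from h import *
c=eyes.read_camera("wrist"); save(c,"w5.png"); print(proj(c,[[.472,.115,.02],[.472,.115,0]]))
E
```

```text
time_s: 12.92
ee_pos: [0.473, 0.1163, 0.1016]
eef_rot: [-2.849, -1.322, -0.001]
ft_force: [0.3, -0.3, 0.4]
opening: 0.0799
grip_force: 0.0
t 12.93 p [0.473  0.1163 0.1016] yaw 49.8 z [ 0.001  0.001 -1.   ] open 0.0799 grip 0.0 F [ 0.3 -0.3  0.4]
total units [-0.068  0.004  3.946] rows 4 each [-0.017  0.001  0.986]
[[318.40456321 208.6323408 ]
 [318.38707691 201.22963391]]
```

View pics/w5.png

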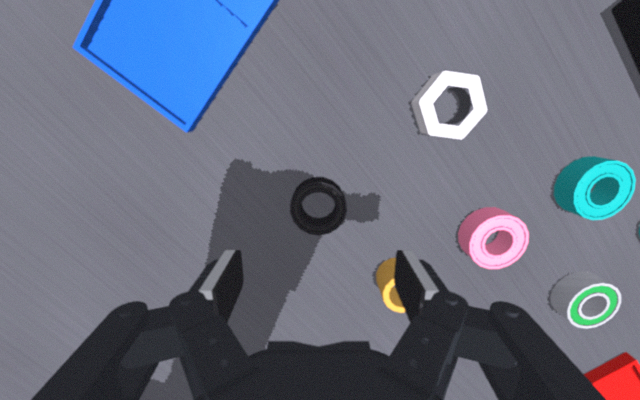

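The seal is at (319,206), as predicted. I descend and grip with 35 N.

```bash
python3 -m crank '[{"delta_rot":[0,0,0],"dp":[-0.06,0,1],"fingers":80},{"delta_rot":[0,0,0],"dp":[0,0,1],"fingers":80},{"delta_rot":[0,0,0],"dp":[0,0,1],"fingers":80},{"delta_rot":[0,0,0],"dp":[0,0,0.6],"fingers":80},{"delta_rot":[0,0,0],"dp":[0,0,0.32],"fingers":80},{"delta_rot":[0,0,0],"dp":[0,0,0],"fingers":60},{"delta_rot":[0,0,0],"dp":[0,0,0],"fingers":40},{"delta_rot":[0,0,0],"dp":[0,0,0],"fingers":40},{"delta_rot":[0,0,0],"dp":[0,0,0],"fingers":40},{"delta_rot":[0,0,0],"dp":[0,0,0],"fingers":40},{"delta_rot":[0,0,0],"dp":[0,0,0],"fingers":40}]' 35; python3 go.py 0.471 0.288 0.07
```

```text
time_s: 14.35
ee_pos: [0.4721, 0.1144, 0.0045]
eef_rot: [2.85, 1.32, 0.002]
ft_force: [-2.1, 0.9, 7.0]
opening: 0.0467
grip_force: 35.6
t 14.35 p [0.4721 0.1144 0.0045] yaw 49.7 z [ 0.001  0.    -1.   ] open 0.0467 grip 35.63347578048706 F [-2.1  0.9  7. ]
total units [ 5.271 -4.523 -2.619] rows 6 each [ 0.879 -0.754 -0.437]
```

```bash
python3 -m crank '[{"delta_rot":[0,0,0],"dp":[0,0,-0.6],"fingers":40},{"delta_rot":[0,0,0],"dp":[0,0,-1],"fingers":40},{"delta_rot":[0,0,0],"dp":[0.5,-0.42,-1],"fingers":40},{"delta_rot":[0,0,0],"dp":[1,-0.86,0],"fingers":40},{"delta_rot":[0,0,0],"dp":[1,-0.86,0],"fingers":40},{"delta_rot":[0,0,0],"dp":[1,-0.86,0],"fingers":40},{"delta_rot":[0,0,0],"dp":[1,-0.86,0],"fingers":40},{"delta_rot":[0,0,0],"dp":[0.6,-0.5,0],"fingers":40},{"delta_rot":[0,0,0],"dp":[0.17,-0.16,0],"fingers":40},{"delta_rot":[0,0,0],"dp":[0,0,0],"fingers":40},{"delta_rot":[0,0,0],"dp":[0,0,0],"fingers":40}]'; python3 go.py 0.471 0.288 0.0105
python3 - <<'E'
from h import *
c=eyes.read_camera("wrist"); save(c,"w6.png")
E
```

```text
time_s: 15.72
ee_pos: [0.4708, 0.286, 0.0684]
eef_rot: [2.851, 1.318, -0.001]
ft_force: [0.1, -0.3, -0.5]
opening: 0.0467
grip_force: 36.3
t 15.72 p [0.4708 0.286  0.0684] yaw 49.6 z [-0.    -0.001 -1.   ] open 0.0467 grip 36.27226252108812 F [ 0.1 -0.3 -0.5]
total units [ 0.069 -0.045  2.316] rows 3 each [ 0.023 -0.015  0.772]
```

View pics/w6.png

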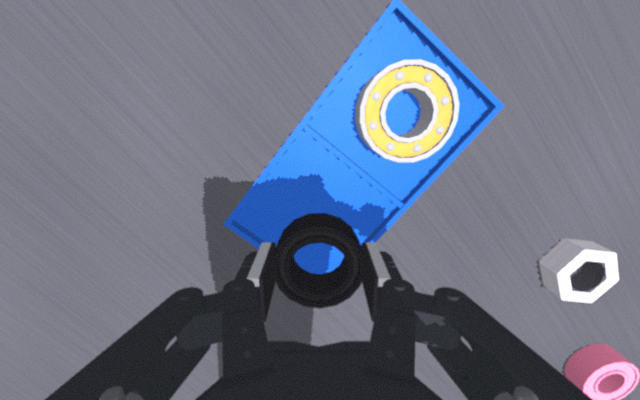

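The seal is held level over the near blue compartment, and the brass bearing is flat at (409,111). I lower it.

```bash
python3 -m crank '[{"delta_rot":[0,0,0],"dp":[0.07,-0.05,1],"fingers":40},{"delta_rot":[0,0,0],"dp":[0,0,0.8],"fingers":40},{"delta_rot":[0,0,0],"dp":[0,0,0.4],"fingers":40},{"delta_rot":[0,0,0],"dp":[0,0,0.1],"fingers":40},{"delta_rot":[0,0,0],"dp":[0,0,0],"fingers":40},{"delta_rot":[0,0,0],"dp":[0,0,0.04],"fingers":40},{"delta_rot":[0,0,0],"dp":[0,0,0],"fingers":40}]'
```

```text
time_s: 16.65
ee_pos: [0.471, 0.29, 0.0104]
eef_rot: [-2.85, -1.321, -0.001]
ft_force: [-0.1, 0.2, -1.2]
opening: 0.0469
grip_force: 36.3
```

```bash
python3 -m crank '[{"delta_rot":[0,0,0],"dp":[0,0,0.06],"fingers":40},{"delta_rot":[0,0,0],"dp":[0,0,0],"fingers":40}]';python3 -m crank '[{"delta_rot":[0,0,0],"dp":[0,0,0.04],"fingers":40},{"delta_rot":[0,0,0],"dp":[0,0,0],"fingers":40}]'
```

```text
time_s: 16.9
ee_pos: [0.4708, 0.29, 0.0086]
eef_rot: [-2.85, -1.321, -0.0]
ft_force: [0.0, 0.5, 0.0]
opening: 0.0468
grip_force: 36.3
time_s: 17.15
ee_pos: [0.4709, 0.2899, 0.0085]
eef_rot: [2.85, 1.321, 0.0]
ft_force: [-1.4, -1.8, 10.4]
opening: 0.0465
grip_force: 37.2
```

```bash
python3 -m crank '[{"delta_rot":[0,0,0],"dp":[0,0,0],"fingers":49},{"delta_rot":[0,0,0],"dp":[0,0,0],"fingers":52},{"delta_rot":[0,0,0],"dp":[0,0,0],"fingers":55},{"delta_rot":[0,0,0],"dp":[0,0,-0.5],"fingers":55},{"delta_rot":[0,0,0],"dp":[0,0,-1],"fingers":55},{"delta_rot":[0,0,0],"dp":[0,0,-1],"fingers":65},{"delta_rot":[0,0,0],"dp":[0,0,-1],"fingers":75},{"delta_rot":[0,0,0],"dp":[0,0,-0.5],"fingers":80},{"delta_rot":[0,0,0],"dp":[0,0,0],"fingers":80}]'
python3 go.py 0.611 -0.1315 0.10
python3 - <<'E'
from h import *
c=eyes.read_camera("wrist"); save(c,"w7.png")
E
```

```text
time_s: 18.27
ee_pos: [0.4712, 0.2902, 0.1084]
eef_rot: [-2.85, -1.321, -0.003]
ft_force: [-0.6, -0.1, -0.6]
opening: 0.0798
grip_force: 0.0
t 18.27 p [0.4712 0.2902 0.1084] yaw 49.7 z [ 0.002  0.001 -1.   ] open 0.0798 grip 0.0 F [-0.6 -0.1 -0.6]
total units [-9.253 15.17   0.33 ] rows 16 each [-0.578  0.948  0.021]
```

View pics/w7.png

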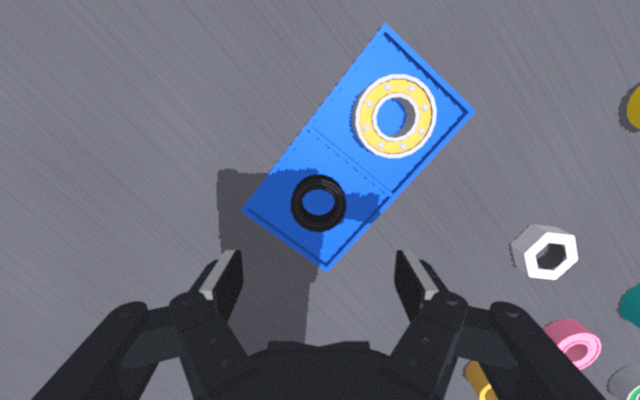

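The seal is flat in the near compartment at (318,203) and the bearing at (397,116), so the blue kit is done. Next is the green bearing.

```bash
python3 -m crank '[{"delta_rot":[0,0,0],"dp":[-0.6,1,0],"fingers":80},{"delta_rot":[0,0,0],"dp":[-0.6,1,0],"fingers":80},{"delta_rot":[0,0,0],"dp":[-0.6,1,0],"fingers":80},{"delta_rot":[0,0,0],"dp":[-0.6,1,0],"fingers":80},{"delta_rot":[0,0,0],"dp":[-0.6,1,0],"fingers":80},{"delta_rot":[0,0,0],"dp":[-0.6,1,0],"fingers":80},{"delta_rot":[0,0,0],"dp":[-0.6,1,0],"fingers":80},{"delta_rot":[0,0,0],"dp":[-0.6,1,0],"fingers":80},{"delta_rot":[0,0,0],"dp":[-0.6,1,0],"fingers":80},{"delta_rot":[0,0,0],"dp":[-0.6,1,0],"fingers":80},{"delta_rot":[0,0,0],"dp":[-0.6,1,0],"fingers":80},{"delta_rot":[0,0,0],"dp":[-0.6,1,0],"fingers":80}]'
python3 -m crank '[{"delta_rot":[0,0,0],"dp":[-0.6,1,0.1],"fingers":80},{"delta_rot":[0,0,0],"dp":[-0.6,1,0.1],"fingers":80},{"delta_rot":[0,0,0],"dp":[-0.6,0.8,0.1],"fingers":80},{"delta_rot":[0,0,0],"dp":[-0.25,0.37,0],"fingers":80},{"delta_rot":[0,0,0],"dp":[0,0,0],"fingers":80},{"delta_rot":[0,0,0],"dp":[0,0,0],"fingers":80}]'
python3 go.py 0.611 -0.1315 0.003
python3 - <<'E'
from h import *
c=eyes.read_camera("wrist"); save(c,"w8.png"); print(proj(c,[[.611,-.1315,.022],[.611,-.1315,0],[.482,.0085,.032]]))
E
```

```text
time_s: 19.82
ee_pos: [0.5826, -0.0423, 0.1062]
eef_rot: [-2.849, -1.321, 0.003]
ft_force: [-0.4, -0.4, 0.4]
opening: 0.0802
grip_force: 0.0
time_s: 20.58
ee_pos: [0.6104, -0.13, 0.0999]
eef_rot: [-2.848, -1.323, -0.0]
ft_force: [0.7, -0.6, -0.3]
opening: 0.0801
grip_force: 0.0
t 20.57 p [ 0.6104 -0.13    0.0999] yaw 49.8 z [-0.     0.001 -1.   ] open 0.0801 grip 0.0 F [ 0.7 -0.6 -0.3]
total units [-0.031  0.063  3.874] rows 4 each [-0.008  0.016  0.969]
[[320.20095721 209.11763181]
 [320.05784329 200.85956511]
 [ 76.58306306 184.40287096]]
```

View pics/w8.png

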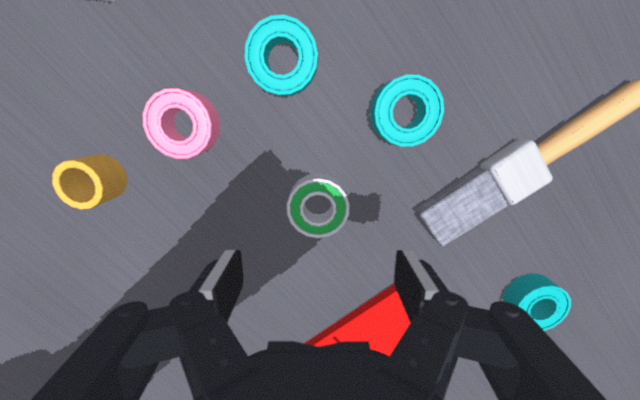

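The green bearing's top face is at (318,208) against a prediction of (320,209). The brush tip at (418,208) is clear of the fingers. I descend and grip.

```bash
python3 -m crank '[{"delta_rot":[0,0,0],"dp":[-0.03,0,1],"fingers":80},{"delta_rot":[0,0,0],"dp":[0,0,1],"fingers":80},{"delta_rot":[0,0,0],"dp":[0,0,1],"fingers":80},{"delta_rot":[0,0,0],"dp":[0,0,0.6],"fingers":80},{"delta_rot":[0,0,0],"dp":[0,0,0.26],"fingers":80},{"delta_rot":[0,0,0],"dp":[0,0,0],"fingers":65},{"delta_rot":[0,0,0],"dp":[0,0,0],"fingers":43},{"delta_rot":[0,0,0],"dp":[0,0,0],"fingers":43},{"delta_rot":[0,0,0],"dp":[0,0,0],"fingers":43},{"delta_rot":[0,0,0],"dp":[0,0,0],"fingers":43},{"delta_rot":[0,0,0],"dp":[0,0,0],"fingers":43}]' 60; python3 go.py 0.574 -0.292 0.07
```

```text
time_s: 22.0
ee_pos: [0.6107, -0.1322, 0.005]
eef_rot: [2.85, 1.32, 0.002]
ft_force: [-2.1, 0.1, 5.7]
opening: 0.05
grip_force: 61.6
t 22.0 p [ 0.6107 -0.1322  0.005 ] yaw 49.7 z [ 0.001 -0.    -1.   ] open 0.05 grip 61.61990415304899 F [-2.1  0.1  5.7]
total units [-5.824  3.017 -2.601] rows 6 each [-0.971  0.503 -0.433]
```

```bash
python3 -m crank '[{"delta_rot":[0,0,0],"dp":[0,0,-0.6],"fingers":43},{"delta_rot":[0,0,0],"dp":[0,0,-1],"fingers":43},{"delta_rot":[0,0,0],"dp":[-0.5,0.26,-1],"fingers":43},{"delta_rot":[0,0,0],"dp":[-1,0.52,0],"fingers":43},{"delta_rot":[0,0,0],"dp":[-1,0.52,0],"fingers":43},{"delta_rot":[0,0,0],"dp":[-1,0.52,0],"fingers":43},{"delta_rot":[0,0,0],"dp":[-1,0.52,0],"fingers":43},{"delta_rot":[0,0,0],"dp":[-0.9,0.47,0],"fingers":43},{"delta_rot":[0,0,0],"dp":[-0.42,0.2,0],"fingers":43},{"delta_rot":[0,0,0],"dp":[0,0,0],"fingers":43},{"delta_rot":[0,0,0],"dp":[0,0,0],"fingers":43}]'; python3 go.py 0.574 -0.292 0.011
python3 - <<'E'
from h import *
c=eyes.read_camera("wrist"); save(c,"w9.png"); print(proj(c,[[.622,-.341,.012],[.62,-.241,.012],[.5285,-.241,.012],[.5285,-.339,.012]]).round())
E
```

```text
time_s: 23.38
ee_pos: [0.5741, -0.2902, 0.0688]
eef_rot: [-2.849, -1.323, -0.002]
ft_force: [0.2, -0.9, -1.4]
opening: 0.0499
grip_force: 62.7
t 23.38 p [ 0.5741 -0.2902  0.0688] yaw 49.8 z [ 0.001  0.001 -1.   ] open 0.0499 grip 62.68400106579065 F [ 0.2 -0.9 -1.4]
total units [-0.061  0.045  2.311] rows 3 each [-0.02   0.015  0.77 ]
[[410. 227.]
 [323. 125.]
 [229. 207.]
 [314. 293.]]
```

View pics/w9.png

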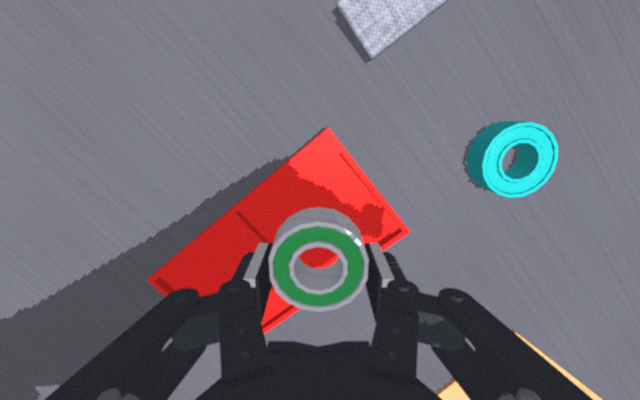

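The view shows the far red compartment, with its corners at (329,128) and (409,231) and the divider at (238,213). These match the projected corners within a few pixels, so I lower.

```bash
python3 -m crank '[{"delta_rot":[0,0,0],"dp":[-0.06,0.04,1],"fingers":43},{"delta_rot":[0,0,0],"dp":[0,0,0.8],"fingers":43},{"delta_rot":[0,0,0],"dp":[0,0,0.4],"fingers":43},{"delta_rot":[0,0,0],"dp":[0,0,0.14],"fingers":43},{"delta_rot":[0,0,0],"dp":[0,0,0],"fingers":43},{"delta_rot":[0,0,0],"dp":[0,0,0],"fingers":43}]'
```

```text
time_s: 24.18
ee_pos: [0.5738, -0.294, 0.0107]
eef_rot: [2.85, 1.32, 0.001]
ft_force: [0.3, 0.0, -1.0]
opening: 0.0497
grip_force: 62.7
```

```bash
python3 -m crank '[{"delta_rot":[0,0,0],"dp":[0,0,0.05],"fingers":43},{"delta_rot":[0,0,0],"dp":[0,0,0],"fingers":43}]'
```

```text
time_s: 24.42
ee_pos: [0.5735, -0.2939, 0.0091]
eef_rot: [2.85, 1.32, 0.001]
ft_force: [0.6, 0.4, 0.7]
opening: 0.0497
grip_force: 62.8
```

```bash
python3 -m crank '[{"delta_rot":[0,0,0],"dp":[0,0,0.03],"fingers":43},{"delta_rot":[0,0,0],"dp":[0,0,0],"fingers":43}]'
```

```text
time_s: 24.68
ee_pos: [0.5735, -0.2939, 0.009]
eef_rot: [2.85, 1.32, 0.0]
ft_force: [-2.3, 0.3, 6.4]
opening: 0.0497
grip_force: 63.4
```

Contact. I release and retreat.

```bash
python3 -m crank '[{"delta_rot":[0,0,0],"dp":[0,0,0],"fingers":53},{"delta_rot":[0,0,0],"dp":[0,0,0],"fingers":56},{"delta_rot":[0,0,0],"dp":[0,0,0],"fingers":58},{"delta_rot":[0,0,0],"dp":[0,0,-0.5],"fingers":58},{"delta_rot":[0,0,0],"dp":[0,0,-1],"fingers":58},{"delta_rot":[0,0,0],"dp":[0,0,-1],"fingers":65},{"delta_rot":[0,0,0],"dp":[0,0,-1],"fingers":75},{"delta_rot":[0,0,0],"dp":[0,0,-0.5],"fingers":75},{"delta_rot":[0,0,0],"dp":[0,0,0],"fingers":75}]'
python3 go.py 0.4815 0.0085 0.11
python3 - <<'E'
from h import *
c=eyes.read_camera("wrist"); save(c,"w10.png")
E
```

```text
time_s: 25.8
ee_pos: [0.5738, -0.2941, 0.1091]
eef_rot: [2.849, 1.32, 0.002]
ft_force: [1.0, 0.3, -0.6]
opening: 0.0749
grip_force: 0.0
t 25.8 p [ 0.5738 -0.2941  0.1091] yaw 49.7 z [ 0.002 -0.001 -1.   ] open 0.0749 grip 0.0 F [ 1.   0.3 -0.6]
total units [  6.846 -10.641  -0.054] rows 11 each [ 0.622 -0.967 -0.005]
```

View pics/w10.png

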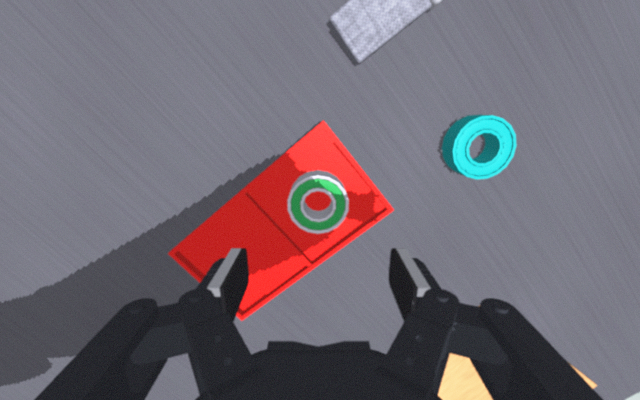

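The green bearing is flat in the far red compartment at (318,203), clear of the walls. Last is the sleeve, which I check numerically with a colour mask.

```bash
python3 -m crank '[{"delta_rot":[0,0,0],"dp":[0.64,-1,0],"fingers":75},{"delta_rot":[0,0,0],"dp":[0.64,-1,0],"fingers":75},{"delta_rot":[0,0,0],"dp":[0.64,-1,0],"fingers":75},{"delta_rot":[0,0,0],"dp":[0.64,-1,0],"fingers":75},{"delta_rot":[0,0,0],"dp":[0.64,-1,0],"fingers":75},{"delta_rot":[0,0,0],"dp":[0.64,-1,0],"fingers":75},{"delta_rot":[0,0,0],"dp":[0.64,-1,0],"fingers":75},{"delta_rot":[0,0,0],"dp":[0.64,-1,0],"fingers":75},{"delta_rot":[0,0,0],"dp":[0.64,-1,0],"fingers":75},{"delta_rot":[0,0,0],"dp":[0.64,-1,0],"fingers":75},{"delta_rot":[0,0,0],"dp":[0.4,-0.6,0],"fingers":75},{"delta_rot":[0,0,0],"dp":[0,0,0],"fingers":75}]'
python3 -m crank '[{"delta_rot":[0,0,0],"dp":[0,0,0],"fingers":75}]'
python3 go.py 0.4815 0.0085 0.008
python3 - <<'E'
from h import *
c=eyes.read_camera("wrist"); m=cv2.inRange(cv2.cvtColor(c["pixels"],cv2.COLOR_RGB2HSV),(12,110,40),(32,255,255))
for k in sorted(cv2.findContours(m,cv2.RETR_EXTERNAL,cv2.CHAIN_APPROX_NONE)[0],key=cv2.contourArea)[-2:]:
    f=np.zeros_like(m); cv2.drawContours(f,[cv2.convexHull(k)],-1,1,-1); M=cv2.moments(f,True); uv=(M["m10"]/M["m00"],M["m01"]/M["m00"])
    print(np.round(uv,1),cv2.boundingRect(k),onz(c,uv,.016).round(4))
E
```

```text
time_s: 27.35
ee_pos: [0.48, 0.0085, 0.1073]
eef_rot: [-2.847, -1.324, 0.002]
ft_force: [0.7, -1.3, -0.5]
opening: 0.0751
grip_force: 0.0
time_s: 27.48
ee_pos: [0.4808, 0.0063, 0.1075]
eef_rot: [2.851, 1.32, -0.002]
ft_force: [-1.1, 0.4, -0.0]
opening: 0.075
grip_force: 0.0
t 27.48 p [0.4808 0.0063 0.1075] yaw 49.7 z [-0.001 -0.    -1.   ] open 0.075 grip 0.0 F [-1.1  0.4 -0. ]
total units [ 0.089 -0.035  3.981] rows 4 each [ 0.022 -0.009  0.995]
[317.  202.3] (293, 176, 49, 53) [[0.4802 0.0074 0.016 ]]
```

```bash
python3 -m crank '[{"delta_rot":[0,0,0],"dp":[0.05,-0.02,1],"fingers":75},{"delta_rot":[0,0,0],"dp":[0,0,1],"fingers":75},{"delta_rot":[0,0,0],"dp":[0,0,1],"fingers":75},{"delta_rot":[0,0,0],"dp":[0,0,0.6],"fingers":75},{"delta_rot":[0,0,0],"dp":[0,0,0.35],"fingers":75},{"delta_rot":[0,0,0],"dp":[0,0,0],"fingers":60},{"delta_rot":[0,0,0],"dp":[0,0,0],"fingers":45},{"delta_rot":[0,0,0],"dp":[0,0,0],"fingers":32},{"delta_rot":[0,0,0],"dp":[0,0,0],"fingers":32},{"delta_rot":[0,0,0],"dp":[0,0,0],"fingers":32},{"delta_rot":[0,0,0],"dp":[0,0,0],"fingers":32}]' 45; python3 go.py 0.481 -0.290 0.075
```

```text
time_s: 28.9
ee_pos: [0.4819, 0.0086, 0.0103]
eef_rot: [2.85, 1.32, 0.002]
ft_force: [-1.9, 0.6, 5.7]
opening: 0.0384
grip_force: 44.5
t 28.9 p [0.4819 0.0086 0.0103] yaw 49.7 z [ 0.001 -0.    -1.   ] open 0.0384 grip 44.52701836824417 F [-1.9  0.6  5.7]
total units [-9.132  7.696 -2.588] rows 10 each [-0.913  0.77  -0.259]
```

```bash
python3 -m crank '[{"delta_rot":[0,0,0],"dp":[0,0,-0.6],"fingers":32},{"delta_rot":[0,0,0],"dp":[0,0,-1],"fingers":32},{"delta_rot":[0,0,0],"dp":[-0.5,0.42,-1],"fingers":32},{"delta_rot":[0,0,0],"dp":[-1,0.84,0],"fingers":32},{"delta_rot":[0,0,0],"dp":[-1,0.84,0],"fingers":32},{"delta_rot":[0,0,0],"dp":[-1,0.84,0],"fingers":32},{"delta_rot":[0,0,0],"dp":[-1,0.84,0],"fingers":32},{"delta_rot":[0,0,0],"dp":[-1,0.84,0],"fingers":32},{"delta_rot":[0,0,0],"dp":[-1,0.84,0],"fingers":32},{"delta_rot":[0,0,0],"dp":[-1,0.84,0],"fingers":32},{"delta_rot":[0,0,0],"dp":[-1,0.84,0],"fingers":32},{"delta_rot":[0,0,0],"dp":[-0.6,0.55,0],"fingers":32}]'; python3 -m crank '[{"delta_rot":[0,0,0],"dp":[0,0,0],"fingers":32},{"delta_rot":[0,0,0],"dp":[0,0,0],"fingers":32}]'; python3 go.py 0.481 -0.290 0.0165
```

```text
time_s: 30.4
ee_pos: [0.4807, -0.2913, 0.0752]
eef_rot: [2.851, 1.318, 0.0]
ft_force: [-0.3, 0.7, -1.2]
opening: 0.039
grip_force: 45.5
time_s: 30.65
ee_pos: [0.4812, -0.2875, 0.0744]
eef_rot: [-2.848, -1.323, -0.001]
ft_force: [-0.0, 0.8, -0.9]
opening: 0.0386
grip_force: 45.5
t 30.65 p [ 0.4812 -0.2875  0.0744] yaw 49.8 z [-0.     0.001 -1.   ] open 0.0386 grip 45.52832007408142 F [-0.   0.8 -0.9]
total units [-0.085  0.062  2.317] rows 3 each [-0.028  0.021  0.772]
```

```bash
python3 -m crank '[{"delta_rot":[0,0,0],"dp":[-0.06,0.05,1],"fingers":32},{"delta_rot":[0,0,0],"dp":[0,0,0.8],"fingers":32},{"delta_rot":[0,0,0],"dp":[0,0,0.4],"fingers":32},{"delta_rot":[0,0,0],"dp":[0,0,0.14],"fingers":32},{"delta_rot":[0,0,0],"dp":[0,0,0],"fingers":32},{"delta_rot":[0,0,0],"dp":[0,0,0],"fingers":32}]'
```

```text
time_s: 31.4
ee_pos: [0.4814, -0.2915, 0.0164]
eef_rot: [2.85, 1.32, 0.001]
ft_force: [0.2, 0.4, -0.9]
opening: 0.0389
grip_force: 45.5
```

```bash
python3 -m crank '[{"delta_rot":[0,0,0],"dp":[0,0,0.06],"fingers":32},{"delta_rot":[0,0,0],"dp":[0,0,0],"fingers":32}]'
```

```text
time_s: 31.65
ee_pos: [0.481, -0.2914, 0.0144]
eef_rot: [2.85, 1.321, 0.0]
ft_force: [0.2, 0.0, -0.8]
opening: 0.039
grip_force: 45.5
```

```bash
python3 -m crank '[{"delta_rot":[0,0,0],"dp":[0,0,0.03],"fingers":32},{"delta_rot":[0,0,0],"dp":[0,0,0],"fingers":32}]'
```

```text
time_s: 31.9
ee_pos: [0.481, -0.2914, 0.0143]
eef_rot: [2.85, 1.32, -0.001]
ft_force: [-2.8, 1.2, 8.2]
opening: 0.0391
grip_force: 46.3
```

```bash
python3 -m crank '[{"delta_rot":[0,0,0],"dp":[0,0,0],"fingers":42},{"delta_rot":[0,0,0],"dp":[0,0,0],"fingers":45},{"delta_rot":[0,0,0],"dp":[0,0,0],"fingers":47},{"delta_rot":[0,0,0],"dp":[0,0,-0.5],"fingers":47},{"delta_rot":[0,0,0],"dp":[0,0,-1],"fingers":47},{"delta_rot":[0,0,0],"dp":[0,0,-1],"fingers":47},{"delta_rot":[0,0,0],"dp":[0,0,-1],"fingers":47},{"delta_rot":[0,0,0],"dp":[0,0,-1],"fingers":47},{"delta_rot":[0,0,0],"dp":[-0.5,0,-0.5],"fingers":47},{"delta_rot":[0,0,0],"dp":[-1,0,0],"fingers":47},{"delta_rot":[0,0,0],"dp":[-1,0,0],"fingers":47},{"delta_rot":[0,0,0],"dp":[-1,0,0],"fingers":47}]'
python3 -m crank '[{"delta_rot":[0,0,0],"dp":[-1,0.4,0],"fingers":47},{"delta_rot":[0,0,0],"dp":[-1,0.4,0],"fingers":47},{"delta_rot":[0,0,0],"dp":[-1,0.4,0],"fingers":47},{"delta_rot":[0,0,0],"dp":[-1,0.4,0],"fingers":47},{"delta_rot":[0,0,0],"dp":[-1,0.4,0],"fingers":47},{"delta_rot":[0,0,0],"dp":[-1,0.4,0],"fingers":47},{"delta_rot":[0,0,0],"dp":[0,0,0],"fingers":47},{"delta_rot":[0,0,0],"dp":[0,0,0],"fingers":47}]'
python3 - <<'E'
from h import *
c=eyes.read_camera("top"); d=eyes.read_camera("side")
a=cv2.resize(c["pixels"][90:300,180:480],(800,560),interpolation=cv2.INTER_CUBIC)
b=cv2.resize(d["pixels"][100:400,200:450],(240,288))
a[:288,:240]=b
cv2.imwrite("pics/end.png",a[:,:,::-1])
E
```

```text
time_s: 33.4
ee_pos: [0.4227, -0.3593, 0.1385]
eef_rot: [-2.851, -1.32, 0.001]
ft_force: [0.4, -0.7, -0.6]
opening: 0.0472
grip_force: 0.0
time_s: 34.4
ee_pos: [0.373, -0.5104, 0.1383]
eef_rot: [-2.849, -1.321, -0.0]
ft_force: [0.3, -0.2, 0.5]
opening: 0.0472
grip_force: 0.0
```

View pics/end.png

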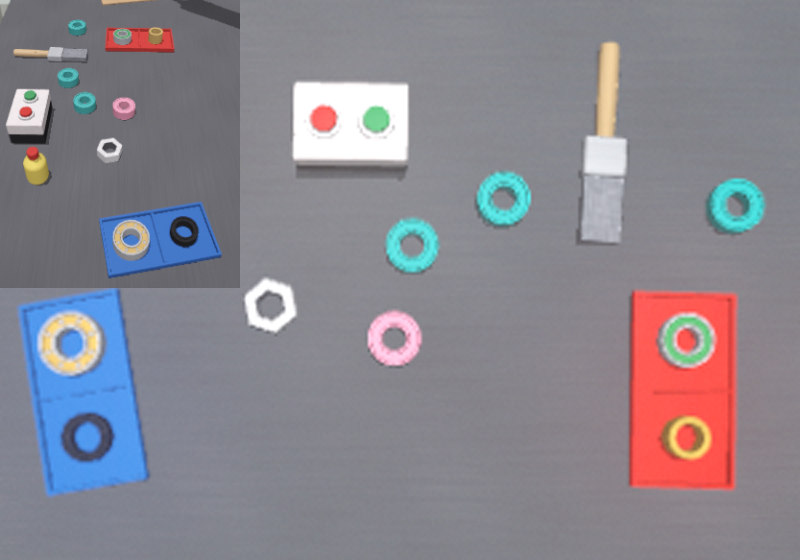

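All four parts lie flat, one to a compartment: brass bearing (70,343), seal (87,437), green bearing (687,341), sleeve (687,437). The nut, control box, brush and oil bottle have not moved.

```bash
python3 -c "
from workcell import arm
print(arm.finish_job())"
```

```text
the job is handed in; nothing more can be done
None
```

Both kits are made up and the job is handed in: the brass bearing and black seal are in the blue tray, the green bearing and brass sleeve are in the red tray, and nothing else was moved.

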